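# Clear the feed pot, then reset the metering valve

### The arm

A 6-joint arm with a two-finger parallel gripper is mounted at the origin on a cart in front of the work surface, level with it; the furniture and walls round the work are solid. World frame = base frame: x ahead of the robot, y to its left, z up, the work surface at z = 0. Lengths are in m, angles in rad, forces in N, time in s.
With the tool pointing down it reaches from about 0.275 to 0.75 m from the base axis. Payload 10.2 kg.
Tool frame: the origin (TCP) lies between the finger pads, 19 mm behind the fingertips; this is the grasp point; z points along the fingers, y is the line along which they close (so a half turn about z gives the same grasp; the last joint's range is limited). The gripper opens to 88 mm and grips with 3 to 60 N. Pads are 18 mm wide; open, the fingers measure 123 mm over their backs; the gripper's body (75 mm by 187 mm) begins 45 mm behind the grasp point.
Start: joints at [-1.36, 0.313, 1.498, -0, 1.331, -0.223], TCP at [0.221, -0.476, 0.257] pointing down, gripper open.
Joint ranges: [-2.94, 2.94], [-0.97, 2.17], [0.19, 2.56], [-1.23, 4.37], [0.02, 3.11], [-2.88, 2.88]. Speed limits (rad/s): [2.39, 2.39, 3.01, 3.14, 3.14, 3.14].

### API

Orientations are given as a unit quaternion [w, x, y, z].
In Python, from rig import get_state, viewer, ticket gives the robot as it stands.
- The arm moves only by the tool carry_out, never from a script. Its argument "deltas" is one flat list of numbers, 5 for each row, row after row: the shift along the tool's x, y, z in units of 250 mm (1.0 is 250 mm), then the turn about the tool's z in units of 90 degrees (1.0 is 90 degrees), then the opening, from 0 (shut) to 1 (fully open). A call has 1 to 12 rows; each row is the pose to reach, as a shift and turn from the pose commanded when the call began, along the tool's axes at that moment; what a row does not reach only later rows make up. A row lasts 1/12 s, in which the tool goes at most 41.7 mm and 7.16 degrees, less where a joint would pass 70% of its speed; a pose out of reach is approached as far as the arm can. A call with a number of a shift or a turn outside -1 to 1 is refused whole. A call with a gripper value outside its range is refused whole. The fingers move at their own pace and stop on an object; the grip force is fixed at half the most. Time passes only in rows, so rows that repeat a pose let the fingers close. It gives the time, the measured TCP pose, the force, the opening and the grip force at its end, in the units of the state.
- get_state(): the state, without advancing time (a new reading comes with each control period).
- viewer.camera(name): name is "scene" or "top" or "wrist"; returns (picture, depth): 400x640x3 uint8, blue, green, red; 400x640 float32, m along the optical axis (not along the pixel's ray), 0 where there is no reading.
- viewer.camera_params(name): a dict with "mtx" (3x3 intrinsics, pixels), "R" (3x3) and "t" (3): a world point X has camera coordinates R X + t; the wrist camera has in their place "mount" (4x4, takes a point from camera to tool coordinates, whose origin is the TCP and whose axes are the flange's). Camera axes: x right, y down, z forward; pixel columns grow to the right and rows downward; lengths in m; the calibration is good to about 2 mm. A picture is of the moment at which its call begins: read the wrist's pose just before it. camera_params takes no time and is no camera call.
- ticket.finish_job(): hands the job in; it is judged then, once.
Trained networks look in the newest picture that a camera, given by its name, has taken for a name from the list of things; names that differ only in an ending like _2 or _b are one class to them, and where a whole thing is asked for, a point or a joint stands for the part that bears it (a point fixed in the world has none). Each returns a list of dicts, best first, with "score" (0 to 1); they miss things now and then, are a little off and sometimes report something else, mostly with a low value. They report only what shows in the picture. A call takes as long as a camera call.
- viewer.masks_of(camera, target): "mask" (400x640 bool, what is visible of it) and "box" ([left, top, right, bottom] in pixels, round what is visible of it).
- viewer.place_of(camera, target): "point" ([column, row] in pixels: a listed point, or the origin of a listed thing).
The state is a dict: "t": time; "joint_pos": joint angles; "qd": joint speeds; "joint_efforts": joint torques, N m; "tool_pos": TCP position; "tcp_rot": TCP orientation; "wrist_force": force on the tool from outside, world axes, zero at the start; "wrist_torque": the same for the moment, N m; "opening": opening from 0.0 (shut) to 1.0 (fully open); "finger_force": force on a finger pad.
Only numpy, scipy, OpenCV 4.12 (cv2) and the standard library are available. Lean on these libraries where they do the work, as an engineer would, in place of code of your own. Each camera call takes 0.05 s, during which the arm holds its last target. There are 200 camera calls.

### The job

Clear the air out of the small feed pot and reset its metering valve. First take the pot's bail handle, tip the pot 45 degrees away from you (never past 55), keep it there a moment and bring it back fully level; then take the crank grip of the valve's handwheel, screw the valve shut (clockwise from above) right up to its stop, and open it again by exactly two full turns. Finish there, still gripping the crank grip with the wheel at rest, and leave the other things on the cart where they are.

Things in the scene. Friction and masses are not known exactly. Their poses are not given: they have to be found in the camera images.
- cradle: fixed aluminium stand of the feed pot: base plate 70 x 108 x 8 mm with two upright cheeks. Origin: centre of its underside on the cart top. Its x axis points away from the robot (yaw up to 0.3 rad), the direction in which the pot tips; its y axis is parallel to the pot's hinge. Pot and valve may stand left or right of each other.
- pot_hinge (a point): point on the tilting axis in the middle of the pot, 70 mm above the cart top; the axis runs along the cradle's y
- pot_bar (a point): middle of the pot's bail handle: a level round bar 10 mm thick along the cradle's y, 75 mm from the hinge axis (straight above it when level, so 145 mm above the cart top). 60 mm clear between the bail legs, 44 mm from bar centre down to the lid. Pinched from above with fingers closing along the cradle x, the bar turns between the pads as the pot tips.
- pot (a joint): tilt of the lidded steel pot (58 mm across, 76 mm high) on its trunnions, rad: 0 = level, resting on its stop (the starting state); grows as the top tips away from the robot, that is towards the cradle's +x. Light friction (about 0.1 N m): it stays where it is left.
- valve: fixed metering valve: round steel foot 90 mm across, globe body with two side ports, upright stem carrying a level grey handwheel. Origin: centre of the foot's underside on the cart top, on the stem's axis.
- wheel_centre (a point): point on the stem's vertical axis at the height at which the crank grip is held, 120 mm above the cart top (the wheel's rim lies at 86 mm, tops out at 92 mm; wheel 111 mm across)
- wheel (a joint): turn of the handwheel, rad: 0 = shut, against the hard stop; grows by 6.283 a turn as the valve opens (anticlockwise from above), up to 18.2. It starts between a quarter turn and one turn open. The stem's friction takes about 2 N at the grip; it stays where it is left.
- handle: upright aluminium crank grip on the wheel's rim, 18 mm thick and 46 mm tall, 50 mm from the stem's axis; it revolves freely on its own pin, so the gripper need not turn as it goes round. Origin: middle of its foot, 92 mm above the cart top. The grip goes round with wheel one to one.
- handle_grip (a point): middle of the crank grip where it is best held, on its axis 28 mm above its foot, 120 mm above the cart top
- reagent_bottle: bystander: clear bottle with screw cap, 56 mm across, 106 mm high; origin at its underside
- beaker: bystander: small clear beaker, 51 mm across, 66 mm high; origin at its underside
- timer: bystander: flat bench timer, 62 x 62 x 18 mm; origin at its underside
- union_fitting: bystander: metal pipe union, 18 x 39 x 20 mm; origin at its underside
- pen_blue: bystander: pen, 143 mm long, 8 mm thick, lying; origin at its underside
- tape_roll: bystander: roll of tape lying flat, 66 mm across, 19 mm high; origin at its underside
- vial_3: bystander: capped glass vial, 19 mm across, 52 mm high; origin at its underside
- gauge_spare: bystander: loose round pressure gauge lying flat, 64 x 43 x 22 mm; origin at its underside

How it is judged:
By the outcome, as a careful person would: the job done as asked, in the order asked, and still so for the second after the job is handed in, while the arm keeps its last pose, push and grip.
It also fails if it takes over 72 s, if anything falls off the work surface, if the arm or the gripper's body presses on something with over 40 N, if the wrist force passes 120 N, or if a joint passes its speed limit or range.

## Working session

There is one attempt and no reset: what is moved stays moved. The work goes in short steps, Python scripts to look and compute and a tool call to move; the robot and the scene stay as the last step left them, time stands still between calls to the robot, and variables do not carry over. Pictures are saved under pics/ and viewed, at most 10 in all, crops included, and the job is handed in when it is done.

Besides the shell and the picture viewer there is one more tool, called as a command line: name --argument value ..., lists and objects as JSON in quotes. carry_out: Moves the arm, as the interface text tells. Shifts and turns lie within -1 to 1; 1 stands for 250 mm of shift or 90 degrees of turn. Its arguments: {"type":"object","properties":{"deltas":{"type":"array","items":{"type":"number","minimum":-1,"maximum":1}}},"required":["deltas"]}

```bash
mkdir -p pics; ls
cat > h.py <<'E'
import numpy as np, cv2
from rig import get_state, viewer, ticket
from scipy.spatial.transform import Rotation as Ro
def ray(cam,px):
    p=viewer.camera_params(cam); d=np.linalg.inv(p["mtx"])@[px[0],px[1],1]
    if "R" in p: R=np.array(p["R"]);return -R.T@np.array(p["t"]), R.T@d
    s=get_state();q=np.array(s["tcp_rot"]);T=np.array(p["mount"]);A=Ro.from_quat(q[[1,2,3,0]]).as_matrix()
    return A@T[:3,3]+s["tool_pos"], A@T[:3,:3]@d
def atz(cam,px,z):
    o,d=ray(cam,px); return o+d*(z-o[2])/d[2]
Z=dict(pot_hinge=.07,pot_bar=.145,wheel_centre=.12,handle_grip=.12,handle=.092,valve=0,cradle=0)
E
python3 - <<'E'
from h import *
s=get_state();print(s)
for c in ("scene","top"):
    im,d=viewer.camera(c);cv2.imwrite(f"pics/{c}0.png",im)
    for n,z in Z.items():
        for r in viewer.place_of(c,n)[:2]:
            print(c,n,round(r["score"],2),np.round(r["point"],1),atz(c,r["point"],z).round(4))
E
```

```text
pics
{'t': 0.0, 'joint_pos': array([-1.36037545e+00,  3.13420903e-01,  1.49846493e+00, -2.00677714e-05,
        1.33096120e+00, -2.23407172e-01]), 'qd': array([-0.00040562,  0.00099847, -0.00058445,  0.00118747,  0.00062332,
        0.00139653]), 'joint_efforts': array([-4.73477230e-04, -4.02209687e+01, -2.52268946e+01,  6.94350852e-02,
        3.53251677e-02, -1.26234613e-04]), 'tool_pos': array([ 0.22061494, -0.47614598,  0.25686545]), 'tcp_rot': array([-6.27238892e-04,  9.76565547e-01,  2.15219283e-01, -5.67258297e-06]), 'wrist_force': array([-0.55288845,  0.38315286,  0.06291411]), 'wrist_torque': array([-0.00153403, -0.00188668, -0.03089222]), 'finger_force': 0.0, 'opening': 0.9998043076455759}
scene pot_hinge 0.59 [381.4 191.8] [ 0.4716 -0.197   0.07  ]
scene pot_bar 0.82 [383.7 164.2] [ 0.4713 -0.1961  0.145 ]
scene wheel_centre 0.57 [299.5 231.6] [0.4675 0.1688 0.12  ]
scene handle_grip 0.62 [327.4 228.1] [0.4327 0.1285 0.12  ]
scene handle 0.59 [326.1 244.3] [0.4281 0.1393 0.092 ]
scene valve 0.73 [299.7 287.4] [0.4649 0.1732 0.    ]
scene valve 0.31 [326.  243.1] [0.5132 0.0011 0.    ]
scene cradle 0.78 [380.4 216.3] [ 0.4692 -0.1982  0.    ]
scene cradle 0.39 [320.  196.2] [ 0.6719 -0.218   0.    ]
top pot_hinge 0.88 [389.  232.5] [ 0.4604 -0.2035  0.07  ]
top pot_bar 0.59 [393.2 225.9] [ 0.4728 -0.203   0.145 ]
top wheel_centre 0.95 [258.2 228.7] [0.4672 0.1624 0.12  ]
top handle_grip 0.54 [268.9 241.1] [0.4334 0.1321 0.12  ]
top handle 0.37 [274.7 244.4] [0.4255 0.1197 0.092 ]
top valve 0.79 [266.2 232. ] [0.4666 0.1585 0.    ]
```

View pics/scene0.png

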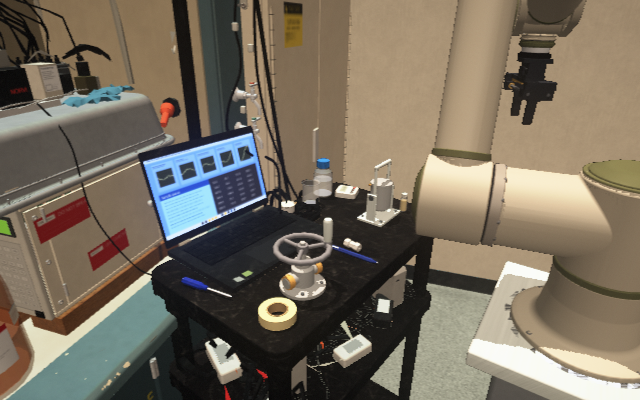

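View pics/top0.png

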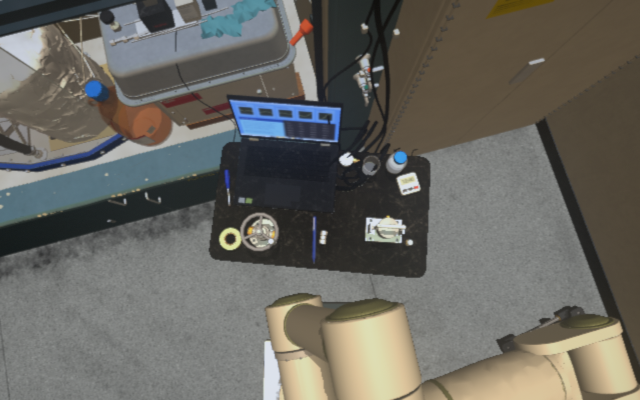

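```bash
cat >> h.py <<'E'
def cloud(cam,d):
    p=viewer.camera_params(cam);v,u=np.mgrid[:400,:640];R=np.array(p["R"])
    P=np.stack([(u-p["mtx"][0,2])/p["mtx"][0,0]*d,(v-p["mtx"][1,2])/p["mtx"][1,1]*d,d],-1)
    return (P-np.array(p["t"]))@R
def tool(yaw,xy,z):
    "shift in tool axes, units, to world target; yaw of tool x"
    s=get_state();q=np.array(s["tcp_rot"]);A=Ro.from_quat(q[[1,2,3,0]]).as_matrix()
    d=A.T@(np.array([*xy,z])-s["tool_pos"])/.25
    y0=np.arctan2(A[1,0],A[0,0]);t=-((yaw-y0+np.pi)%(2*np.pi)-np.pi)/(np.pi/2)
    return d.round(4),round(t,4)
E
python3 - <<'E'
from h import *
print(viewer.camera_params("wrist"))
for c in("top","scene"):
    im,d=viewer.camera(c);W=cloud(c,d)
    for n in("cradle","pot","valve","wheel","handle"):
        for r in viewer.masks_of(c,n)[:1]:
            m=r["mask"]&(d>0);P=W[m];P=P[(P[:,2]>-.02)&(P[:,2]<.2)]
            print(c,n,round(r["score"],2),m.sum(),P.min(0).round(3),P.max(0).round(3),np.median(P,0).round(3))
            if n=="cradle":
                Q=P[P[:,2]<.02];print(len(Q),cv2.minAreaRect(Q[:,:2].astype(np.float32)))
    m=(d>0)&(W[...,2]>.06)&(W[...,2]<.4)&(W[...,0]>.2)&(W[...,0]<.75)&(abs(W[...,1])<.35)
    Q=W[m]
    for y0 in np.arange(-.3,.3,.06):
        k=Q[(Q[:,1]>=y0)&(Q[:,1]<y0+.06)&(Q[:,2]>.1)]
        if len(k):print(c,"y",y0.round(2),"xmin",k[:,0].min().round(3),"zmax",k[:,2].max().round(3))
print(tool(np.pi/2,(.40,-.2),.33))
E
```

```text
{'mtx': array([[326.82794738,   0.        , 319.9508822 ],
       [  0.        , 326.82794738, 199.12376614],
       [  0.        ,   0.        ,   1.        ]]), 'mount': array([[-1.07731043e-03, -9.63753377e-01, -2.66792555e-01,
         6.85983572e-02],
       [ 9.99998241e-01, -1.44795828e-03,  1.19256005e-03,
        -6.20551726e-04],
       [-1.53563827e-03, -2.66790801e-01,  9.63753241e-01,
        -1.27386979e-01],
       [ 0.00000000e+00,  0.00000000e+00,  0.00000000e+00,
         1.00000000e+00]])}
top cradle 0.67 830 [ 0.439 -0.256 -0.002] [ 0.509 -0.144  0.153] [ 0.467 -0.188  0.075]
347 ((0.4730626940727234, -0.20060290396213531), (0.1121889278292656, 0.06938561797142029), 88.4660415649414)
top pot 0.86 412 [ 0.446 -0.244  0.003] [ 0.503 -0.16   0.153] [ 0.469 -0.194  0.101]
top valve 0.57 1083 [ 0.409  0.111 -0.006] [0.515 0.235 0.142] [0.46  0.164 0.086]
top wheel 0.72 582 [ 0.41   0.111 -0.004] [0.515 0.227 0.142] [0.46  0.162 0.09 ]
top handle 0.64 471 [ 0.445 -0.244 -0.005] [ 0.513 -0.158  0.153] [ 0.469 -0.196  0.1  ]
top y -0.3 xmin 0.656 zmax 0.111
top y -0.24 xm
[... 392 characters left out ...]
5737), 17.370990753173828)
scene pot 0.63 762 [ 0.443 -0.238  0.011] [ 0.505 -0.146  0.152] [ 0.465 -0.177  0.09 ]
scene valve 0.94 2773 [ 0.406 -0.022 -0.   ] [0.596 0.224 0.14 ] [0.45  0.175 0.049]
scene wheel 0.7 1350 [ 0.406 -0.119 -0.   ] [0.583 0.224 0.14 ] [0.452 0.163 0.091]
scene handle 0.51 184 [ 0.423 -0.111  0.001] [0.565 0.137 0.14 ] [0.428 0.133 0.122]
scene y -0.3 xmin 0.662 zmax 0.109
scene y -0.24 xmin 0.446 zmax 0.152
scene y -0.18 xmin 0.454 zmax 0.152
scene y -0.12 xmin 0.738 zmax 0.15
scene y -0.06 xmin 0.2 zmax 0.399
scene y 0.0 xmin 0.2 zmax 0.4
scene y 0.06 xmin 0.2 zmax 0.327
scene y 0.12 xmin 0.217 zmax 0.237
(array([ 1.1156, -0.7017, -0.2903]), np.float64(-0.7238))
```

carry_out --deltas '[0.13,-0.08,-0.1,-0.07,1,0.26,-0.17,-0.2,-0.14,1,0.4,-0.25,-0.25,-0.22,1,0.53,-0.33,-0.25,-0.29,1,0.66,-0.42,-0.25,-0.36,1,0.8,-0.5,-0.25,-0.43,1,0.95,-0.6,-0.25,-0.51,1,0.95,-0.6,-0.25,-0.58,1,0.95,-0.6,-0.25,-0.65,1,0.95,-0.6,-0.25,-0.72,1,0.95,-0.6,-0.25,-0.72,1]'

```text
t: 2.32
tool_pos: [0.3732, -0.2402, 0.32]
tcp_rot: [0.0, 0.708, 0.707, -0.0]
wrist_force: [0.9, -0.5, -0.1]
opening: 0.999
finger_force: 0.0
```

Run:
```python
from h import *
s=get_state();print(s["t"],s["tool_pos"],s["tcp_rot"],s["joint_pos"])
im,d=viewer.camera("wrist");cv2.imwrite("pics/w1.png",im)
for n in("pot_hinge","pot_bar","cradle"):
    for r in viewer.place_of("wrist",n)[:1]: print(n,r["score"],r["point"],atz("wrist",r["point"],Z[n]).round(4))
p=viewer.camera_params("wrist");q=np.array(s["tcp_rot"]);T=p["mount"];A=Ro.from_quat(q[[1,2,3,0]]).as_matrix()
v,u=np.mgrid[:400,:640];M=p["mtx"]
C=np.stack([(u-M[0,2])/M[0,0]*d,(v-M[1,2])/M[1,1]*d,d],-1)
W=(C@T[:3,:3].T+T[:3,3])@A.T+s["tool_pos"]
m=(d>0)&(W[...,2]>.141)&(W[...,2]<.156)&(abs(W[...,0]-.47)<.05)&(abs(W[...,1]+.2)<.08)
P=W[m];print(m.sum());print(P.min(0),P.max(0),P.mean(0))
print(cv2.minAreaRect(P[:,:2].astype(np.float32)))
vx=cv2.fitLine(P[:,:2].astype(np.float32),cv2.DIST_L2,0,.01,.01).ravel();print(vx,np.degrees(np.arctan2(vx[1],vx[0])))
```

```text
2.3167 [ 0.37324676 -0.24017169  0.31999615] [ 8.02291119e-05  7.07603478e-01  7.06609730e-01 -3.96015887e-05] [-8.36855770e-01  8.89790074e-02  1.60948706e+00 -7.15444118e-05
  1.44296232e+00 -8.35441282e-01]
pot_hinge 0.93 [407.9, 131.6] [ 0.4733 -0.1981  0.07  ]
pot_bar 0.71 [429.5, 133.1] [ 0.4732 -0.1944  0.145 ]
cradle 0.97 [396.1, 129.9] [ 0.4758 -0.2008  0.    ]
977
[ 0.46469644 -0.23340382  0.1413389 ] [ 0.47928067 -0.15690288  0.15243196] [ 0.47105431 -0.19399283  0.14900567]
((0.4718104898929596, -0.19521865248680115), (0.07674199342727661, 0.010306267999112606), 86.0404052734375)
[ 0.06380484  0.9979624   0.47105432 -0.19399282] 86.34176
```

View pics/w1.png

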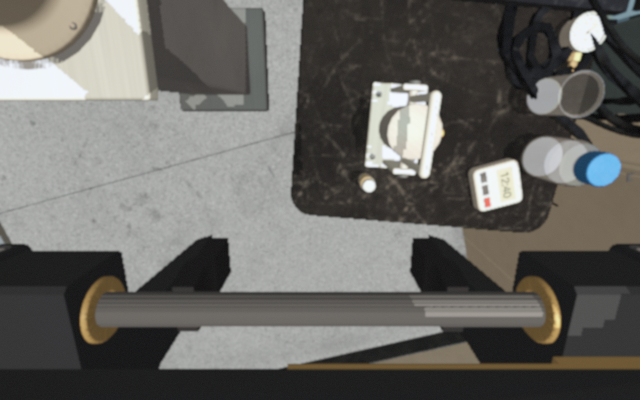

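carry_out --deltas '[0.06,0.13,0.0,0.02,1,0.12,0.26,0.05,0.042,1,0.179,0.393,0.15,0.042,1,0.179,0.393,0.3,0.042,1,0.179,0.393,0.42,0.042,1,0.179,0.393,0.54,0.042,1,0.179,0.393,0.64,0.042,1,0.179,0.393,0.7,0.042,1,0.179,0.393,0.7,0.042,0.6,0.179,0.393,0.7,0.042,0.3]'

```text
t: 3.35
tool_pos: [0.4716, -0.1965, 0.145]
tcp_rot: [-0.0, 0.733, 0.681, -0.0]
wrist_force: [0.3, -0.2, 0.1]
opening: 0.871
finger_force: 0.0
```

Run:
```python
from h import *
s=get_state();print(s["t"],s["tool_pos"],s["opening"],s["wrist_force"],s["finger_force"])
im,d=viewer.camera("wrist");cv2.imwrite("pics/w2.png",im)
```

```text
3.35 [ 0.4715772  -0.19646145  0.14497604] 0.8709923952731021 [ 0.29519717 -0.21172063  0.13063756] 0.0
```

View pics/w2.png

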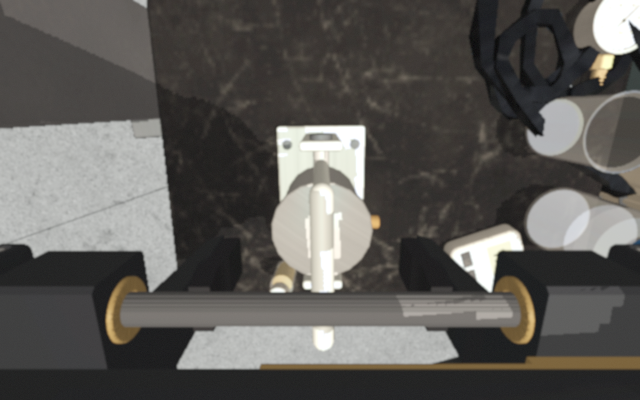

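carry_out --deltas '[0,0,0,0,0,0,0,0,0,0,0,0,0,0,0,0,0,0,0,0,0,0,0,0,0,0,0,0,0,0,0,0,0,0,0,0,0,0,0,0,0,0,0,0,0,0,0,0,0,0]'

```text
t: 4.23
tool_pos: [0.4724, -0.1964, 0.1451]
tcp_rot: [0.001, 0.732, 0.681, 0.001]
wrist_force: [3.0, 0.7, -1.5]
opening: 0.095
finger_force: 29.6
```

carry_out --deltas '[0,0.034,0.0016,0,0,0,0.066,0.0066,0,0,0,0.097,0.0147,0,0,0,0.126,0.026,0,0,0,0.155,0.04,0,0,0,0.181,0.057,0,0,0,0.201,0.0736,0,0,0,0.216,0.088,0,0,0,0.216,0.088,0,0,0,0.216,0.088,0,0]'

```text
t: 5.07
tool_pos: [0.5245, -0.1996, 0.1207]
tcp_rot: [-0.003, 0.732, 0.681, -0.001]
wrist_force: [-6.6, -0.7, -6.7]
opening: 0.082
finger_force: 30.2
```

Run:
```python
from h import *
s=get_state();print(s["t"],s["tool_pos"],s["opening"],s["wrist_force"],s["finger_force"])
im,d=viewer.camera("scene");cv2.imwrite("pics/s3.png",cv2.resize(im[130:250,320:480],None,fx=4,fy=4))
W=cloud("scene",d)
for n in("pot_bar","pot_hinge"):
    for r in viewer.place_of("scene",n)[:1]: print(n,r["score"],r["point"])
p=np.array(s["tool_pos"])-[.473,-.1965,.07];print(np.degrees(np.arctan2(np.hypot(p[0],p[1]),p[2])),np.linalg.norm(p))
```

```text
5.0667 [ 0.52445176 -0.19959068  0.12071128] 0.08218011557344394 [-6.55378989 -0.74001635 -6.70506628] 30.187422931194305
pot_bar 0.94 [362.4, 166.1]
pot_hinge 0.69 [382.0, 190.9]
45.46686225393418 0.07230816078052658
```

View pics/s3.png

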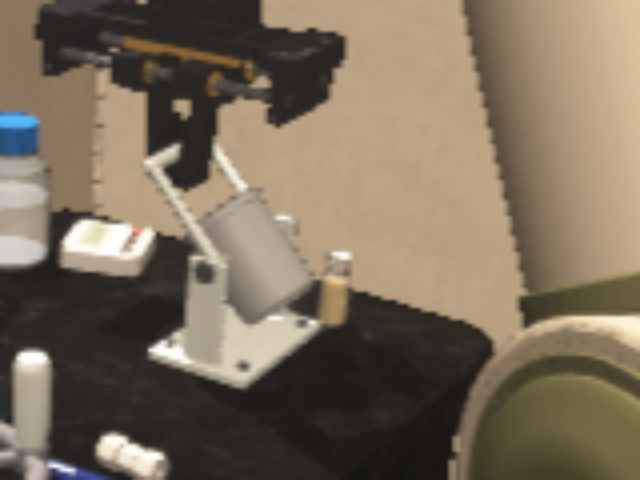

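carry_out --deltas '[0,0,0,0,0,0,0.001,0,0,0,0,0.001,0,0,0,0,0.001,0,0,0,0,0.001,0,0,0,0,0.001,0,0,0,0,0.001,0,0,0,0,0.001,0,0,0,0,0.001,0,0,0,0,0.001,0,0,0,0,0.001,0,0,0,0,0.001,0,0,0]'

```text
t: 6.22
tool_pos: [0.5243, -0.1996, 0.1208]
tcp_rot: [-0.003, 0.732, 0.681, -0.001]
wrist_force: [-8.1, -1.4, -6.1]
opening: 0.086
finger_force: 30.1
```

carry_out --deltas '[0,-0.018,-0.016,0,0,0,-0.037,-0.031,0,0,0,-0.078,-0.055,0,0,0,-0.122,-0.073,0,0,0,-0.17,-0.084,0,0,0,-0.195,-0.087,0,0,0,-0.218,-0.088,0,0,0,-0.226,-0.088,0,0,0,-0.23,-0.088,0,0,0,-0.23,-0.088,0,0,0,-0.23,-0.088,0,0]'

```text
t: 7.13
tool_pos: [0.472, -0.1961, 0.1436]
tcp_rot: [0.003, 0.732, 0.681, 0.003]
wrist_force: [31.2, -3.2, -38.1]
opening: 0.093
finger_force: 32.7
```

carry_out --deltas '[0,0.008,0.004,0,0,0,0.01,0.006,0,0,0,0.01,0.006,0,0,0,0.01,0.006,0,0]'

```text
t: 7.47
tool_pos: [0.4724, -0.1961, 0.1434]
tcp_rot: [0.001, 0.732, 0.681, 0.001]
wrist_force: [8.5, -1.0, -14.9]
opening: 0.093
finger_force: 30.8
```

carry_out --deltas '[0,0,0.003,0,0.3,0,0,0.003,0,0.6,0,0,0.003,0,0.8,0,0,0.003,0,1,0,0,0.003,0,1,0,0,0.003,0,1,0,0,0.003,0,1]'

```text
t: 8.05
tool_pos: [0.471, -0.1963, 0.1429]
tcp_rot: [0.0, 0.732, 0.681, 0.0]
wrist_force: [-0.1, -0.4, -0.4]
opening: 0.597
finger_force: 0.0
```

Run:
```python
from h import *
s=get_state();print(s["t"],s["tool_pos"],s["opening"],s["wrist_force"],s["joint_pos"])
im,d=viewer.camera("wrist");cv2.imwrite("pics/w4.png",im)
im,d=viewer.camera("scene");W=cloud("scene",d)
m=(d>0)&(W[...,2]>.141)&(W[...,2]<.156)&(abs(W[...,0]-.47)<.03)&(abs(W[...,1]+.2)<.06);print(m.sum(),W[m].mean(0))
m=viewer.masks_of("scene","handle")
for c in("scene","top"):
  im,d=viewer.camera(c)
  for n in("wheel_centre","handle_grip","valve","pot_bar"):
    for r in viewer.place_of(c,n)[:1]: print(c,n,round(r["score"],2),np.round(r["point"],1),atz(c,r["point"],Z[n]).round(4))
```

```text
8.05 [ 0.4709522  -0.1963055   0.14285314] 0.5965563423781493 [-0.11254234 -0.40250746 -0.36447784] [-6.24899585e-01  4.03354270e-01  1.69235319e+00  3.24930702e-05
  1.04551877e+00 -5.52872738e-01]
92 [ 0.4726974  -0.18932326  0.14767095]
scene wheel_centre 0.95 [303.8 229.5] [0.4656 0.1578 0.12  ]
scene handle_grip 0.69 [330.6 225.7] [0.4328 0.117  0.12  ]
scene valve 0.59 [301.8 289.1] [ 0.4584  0.1754 -0.    ]
scene pot_bar 0.73 [381.8 166.6] [ 0.4675 -0.177   0.145 ]
top wheel_centre 0.86 [257.3 229. ] [0.4664 0.1648 0.12  ]
top handle_grip 0.48 [347.9 159.1] [ 0.663 -0.086  0.12 ]
top valve 0.84 [266.8 230.2] [0.4721 0.1568 0.    ]
```

carry_out --deltas '[0,0,-0.01,0,1,0,0,-0.05,0,1,0,0,-0.15,0,1,0,0,-0.3,0,1,0,0,-0.45,0,1,0,0,-0.6,0,1,-0.1,0,-0.64,0,1,-0.1,0,-0.64,0,1]'

```text
t: 9.37
tool_pos: [0.4694, -0.2238, 0.3067]
tcp_rot: [0.004, 0.733, 0.681, 0.0]
wrist_force: [0.1, -0.6, -0.6]
opening: 0.998
finger_force: 0.0
```

```bash
cat >> h.py <<'E'
def wcloud():
    s=get_state();im,d=viewer.camera("wrist")
    p=viewer.camera_params("wrist");q=np.array(s["tcp_rot"]);T=p["mount"];A=Ro.from_quat(q[[1,2,3,0]]).as_matrix()
    v,u=np.mgrid[:400,:640];M=p["mtx"]
    C=np.stack([(u-M[0,2])/M[0,0]*d,(v-M[1,2])/M[1,1]*d,d],-1)
    return im,d,(C@T[:3,:3].T+T[:3,3])@A.T+s["tool_pos"]
E
python3 - <<'E'
from h import *
print(get_state()["tool_pos"])
im,d,W=wcloud();cv2.imwrite("pics/w5.png",im)
m=(d>0)&(W[...,2]>.141)&(W[...,2]<.156)&(abs(W[...,0]-.47)<.05)&(abs(W[...,1]+.2)<.08)
P=W[m];print(cv2.minAreaRect(P[:,:2].astype(np.float32)),P.mean(0))
# lid tilt: plane fit
m=(d>0)&(W[...,2]>.085)&(W[...,2]<.115)&(np.hypot(W[...,0]-.472,W[...,1]+.196)<.025)
P=W[m];c,*_=np.linalg.lstsq(np.c_[P[:,:2],np.ones(len(P))],P[:,2],rcond=None);print(len(P),c)
E
```

```text
[ 0.46943717 -0.22377371  0.30672396]
((0.4720538556575775, -0.1951984465122223), (0.07624267041683197, 0.009766675531864166), 85.9491958618164) [ 0.47233498 -0.19339257  0.14908762]
1319 [0.00182573 0.00070606 0.09955892]
```

View pics/w5.png

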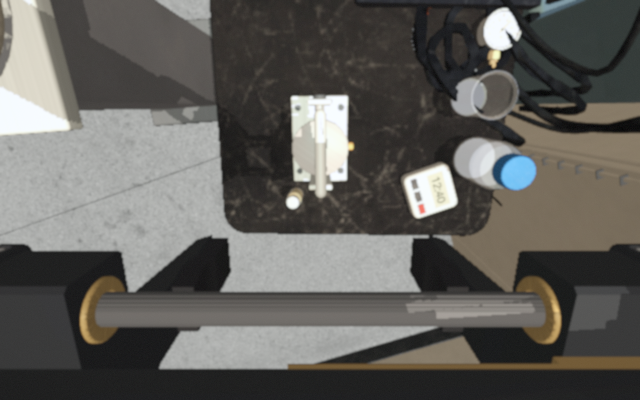

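carry_out --deltas '[0.12,-0.013,0,0,1,0.28,-0.03,0,0,1,0.44,-0.05,0,0,1,0.6,-0.066,0,0,1,0.76,-0.083,0,0,1,0.92,-0.1,0,0,1,1,-0.11,0,0,1]'

```text
t: 10.0
tool_pos: [0.4583, 0.0341, 0.3021]
tcp_rot: [-0.001, 0.731, 0.682, -0.0]
wrist_force: [0.0, -0.2, -0.1]
opening: 0.999
finger_force: 0.0
```

carry_out --deltas '[0.15,-0.02,0,0,1,0.3,-0.03,0,0,1,0.45,-0.05,0,0,1,0.52,-0.06,0,0,1,0.52,-0.06,0,0,1,0.52,-0.06,0,0,1]'

```text
t: 10.5
tool_pos: [0.4533, 0.1615, 0.302]
tcp_rot: [-0.0, 0.731, 0.682, -0.001]
wrist_force: [-0.4, 0.6, -0.1]
opening: 1.003
finger_force: 0.0
```

Run:
```python
from h import *
s=get_state();print(s["tool_pos"],s["tcp_rot"],s["t"])
im,d,W=wcloud();cv2.imwrite("pics/w6.png",im)
for n in("wheel_centre","handle_grip","valve","handle"):
    for r in viewer.place_of("wrist",n)[:1]: print(n,round(r["score"],2),np.round(r["point"],1),atz("wrist",r["point"],Z[n]).round(4))
near=np.hypot(W[...,0]-.466,W[...,1]-.163)<.075
g=(d>0)&near&(W[...,2]>.128)&(W[...,2]<.145);P=W[g];print("grip top",len(P),P.mean(0),cv2.minEnclosingCircle(P[:,:2].astype(np.float32)))
g=(d>0)&near&(W[...,2]>.08)&(W[...,2]<.096);P=W[g];print("rim",len(P),P.mean(0),cv2.minEnclosingCircle(P[:,:2].astype(np.float32)))
g=(d>0)&near&(W[...,2]>-.003)&(W[...,2]<.014)
```

```text
[0.45333293 0.16146186 0.30199402] [-4.36234503e-04  7.31395258e-01  6.81953266e-01 -7.26877198e-04] 10.5
wheel_centre 0.68 [331.6 173.8] [0.4655 0.1674 0.12  ]
handle_grip 0.6 [304.3 215.5] [0.4357 0.127  0.12  ]
valve 0.94 [323.7 155.4] [0.4597 0.1686 0.    ]
handle 0.87 [303.4 212.1] [0.4332 0.1217 0.092 ]
grip top 272 [0.43307508 0.12876987 0.13624981] ((0.43242862820625305, 0.1270628720521927), 0.008938494138419628)
rim 3907 [0.46289649 0.17098757 0.09056198] ((0.4617391526699066, 0.1675550490617752), 0.055232081562280655)
```

View pics/w6.png

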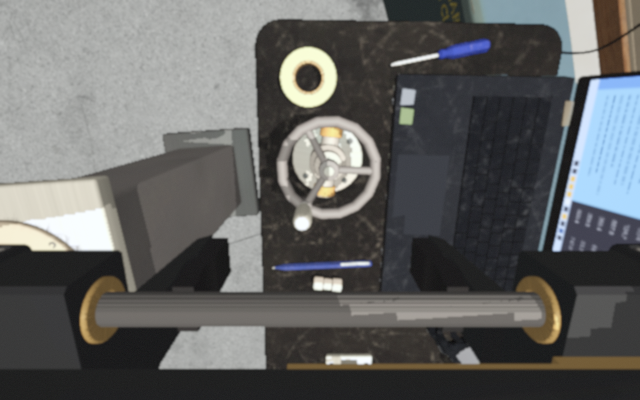

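carry_out --deltas '[-0.1,-0.05,0.05,0,1,-0.143,-0.074,0.18,0,1,-0.143,-0.074,0.32,0,1,-0.143,-0.074,0.46,0,1,-0.143,-0.074,0.6,0,1,-0.143,-0.074,0.69,0,1,-0.143,-0.074,0.724,0,0.9,-0.143,-0.074,0.724,0,0.7,-0.143,-0.074,0.724,0,0.5,-0.143,-0.074,0.724,0,0.35,-0.143,-0.074,0.724,0,0.35,-0.143,-0.074,0.724,0,0.35]'

```text
t: 11.75
tool_pos: [0.4335, 0.1266, 0.1227]
tcp_rot: [0.001, 0.732, 0.681, 0.001]
wrist_force: [0.2, -0.4, 0.2]
opening: 0.575
finger_force: 0.0
```

carry_out --deltas '[0,0,0,0,0,0,0,0,0,0,0,0,0,0,0,0,0,0,0,0,0,0,0,0,0,0,0,0,0,0,0,0,0,0,0,0,0,0,0,0]'

```text
t: 12.42
tool_pos: [0.4331, 0.1266, 0.1217]
tcp_rot: [0.0, 0.732, 0.681, 0.0]
wrist_force: [0.3, -0.2, 0.6]
opening: 0.188
finger_force: 30.0
```

```bash
cat > c.py <<'E'
from h import *
import sys
# c.py: commanded xy now, then list of angles -> rows relative
C=np.array([.4617,.1676]);R=.05;yaw=np.radians(85.99)
ax=np.array([np.cos(yaw),np.sin(yaw)]);ay=np.array([np.sin(yaw),-np.cos(yaw)])
def rows(base,angs,R=.05):
    o=[]
    for a in np.radians(angs):
        p=C+R*np.array([np.cos(a),np.sin(a)])-base
        o+=[round(p@ax/.25,3),round(p@ay/.25,3),0,0,0]
    return o
E
python3 - <<'E'
from c import *
s=get_state();print(s["t"],s["tool_pos"],s["wrist_force"],s["opening"],s["finger_force"])
p=s["tool_pos"][:2]-C;print(np.hypot(*p),np.degrees(np.arctan2(p[1],p[0])))
base=C+.05*np.array([np.cos(np.radians(-125.9)),np.sin(np.radians(-125.9))])
print(rows(base,-125.9-15*np.arange(1,7)))
E
```

```text
12.4167 [0.43305519 0.1265597  0.121692  ] [ 0.27253273 -0.15888038  0.56423487] 0.18834313805040231 30.000098173040897
0.050048290590858566 -124.91380641092573
[np.float64(0.033), np.float64(-0.04), 0, 0, 0, np.float64(0.076), np.float64(-0.071), 0, 0, 0, np.float64(0.124), np.float64(-0.089), 0, 0, 0, np.float64(0.176), np.float64(-0.094), 0, 0, 0, np.float64(0.228), np.float64(-0.086), 0, 0, 0, np.float64(0.275), np.float64(-0.064), 0, 0, 0]
```

Run:
```python
from c import *
b=C+.05*np.array([np.cos(np.radians(-124.9)),np.sin(np.radians(-124.9))])
print([float(x) for x in rows(b,-124.9-np.array([4,12,22,32,42,52,62,72,80,84,84]))])
```

```text
[0.008, -0.012, 0.0, 0.0, 0.0, 0.025, -0.033, 0.0, 0.0, 0.0, 0.051, -0.057, 0.0, 0.0, 0.0, 0.08, -0.075, 0.0, 0.0, 0.0, 0.113, -0.088, 0.0, 0.0, 0.0, 0.147, -0.096, 0.0, 0.0, 0.0, 0.182, -0.097, 0.0, 0.0, 0.0, 0.216, -0.092, 0.0, 0.0, 0.0, 0.243, -0.084, 0.0, 0.0, 0.0, 0.256, -0.079, 0.0, 0.0, 0.0, 0.256, -0.079, 0.0, 0.0, 0.0]
```

carry_out --deltas '[0.008,-0.012,0,0,0,0.025,-0.033,0,0,0,0.051,-0.057,0,0,0,0.08,-0.075,0,0,0,0.113,-0.088,0,0,0,0.147,-0.096,0,0,0,0.182,-0.097,0,0,0,0.216,-0.092,0,0,0,0.243,-0.084,0,0,0,0.256,-0.079,0,0,0,0.256,-0.079,0,0,0]'

```text
t: 13.33
tool_pos: [0.4188, 0.1925, 0.1218]
tcp_rot: [0.001, 0.732, 0.682, 0.001]
wrist_force: [10.2, -3.3, -5.5]
opening: 0.189
finger_force: 30.0
```

Run:
```python
from c import *
s=get_state();p=s["tool_pos"][:2]-C;print(s["t"],s["tool_pos"],s["wrist_force"],np.hypot(*p),np.degrees(np.arctan2(p[1],p[0])))
print(2*np.degrees(np.arctan2(s["tcp_rot"][2],s["tcp_rot"][1])))
# steps from angle a to a-10 for a table: relative shifts from -124.9-84
for a in -208.9-10*np.arange(0,30):
    b=C+.05*np.array([np.cos(np.radians(a)),np.sin(np.radians(a))])
    r=rows(b,[a-5,a-10]);print(int(-208.9-a),float(r[0]),float(r[1]),'|',float(r[5]),float(r[6]))
```

```text
13.3333 [0.41884203 0.19245335 0.12177933] [10.18808888 -3.31294727 -5.52465291] 0.04954285220885482 149.89054463335148
85.94288491902995
0 0.015 0.008 | 0.03 0.017
10 0.014 0.011 | 0.027 0.022
20 0.012 0.013 | 0.022 0.027
30 0.009 0.015 | 0.017 0.03
40 0.007 0.016 | 0.012 0.033
49 0.004 0.017 | 0.006 0.034
59 0.001 0.017 | 0.0 0.035
69 -0.002 0.017 | -0.006 0.034
79 -0.005 0.017 | -0.012 0.033
89 -0.008 0.015 | -0.017 0.03
99 -0.011 0.014 | -0.022 0.027
109 -0.013 0.012 | -0.027 0.022
119 -0.015 0.009 | -0.03 0.017
129 -0.016 0.007 | -0.033 0.012
139 -0.017 0.004 | -0.034 0.006
149 -0.017 0.001 | -0.035 0.0
159 -0.017 -0.002 | -0.034 -0.006
169 -0.017 -0.005 | -0.033 -0.012
179 -0.015 -0.008 | -0.03 -0.017
189 -0.014 -0.011 | -0.027 -0.022
199 -0.012 -0.013 | -0.022 -0.027
209 -0.009 -0.015 | -0.017 -0.03
219 -0.007 -0.016 | -0.012 -0.033
229 -0.004 -0.017 | -0.006 -0.034
239 -0.001 -0.017 | -0.0 -0.035
249 0.002 -0.017 | 0.006 -0.034
260 0.005 -0.017 | 0.012 -0.033
270 0.008 -0.015 | 0.017 -0.03
280 0.011 -0.014 | 0.022 -0.027
290 0.013 -0.012 | 0.027 -0.022
```

carry_out --deltas '[0.015,0.008,0,0,0,0.03,0.017,0,0,0,0.03,0.017,0,0,0]'

```text
t: 13.58
tool_pos: [0.4235, 0.1992, 0.1218]
tcp_rot: [0.001, 0.732, 0.682, 0.001]
wrist_force: [8.8, -5.8, -4.3]
opening: 0.194
finger_force: 30.0
```

carry_out --deltas '[0.014,0.011,0,0,0,0.027,0.022,0,0,0,0.027,0.022,0,0,0]'

```text
t: 13.83
tool_pos: [0.4295, 0.2053, 0.1218]
tcp_rot: [0.001, 0.732, 0.682, 0.0]
wrist_force: [9.0, -6.8, -4.0]
opening: 0.199
finger_force: 30.0
```

carry_out --deltas '[0.012,0.013,0,0,0,0.022,0.027,0,0,0,0.022,0.027,0,0,0]'

```text
t: 14.08
tool_pos: [0.4362, 0.2102, 0.1217]
tcp_rot: [0.001, 0.732, 0.681, -0.0]
wrist_force: [6.5, -7.2, -2.7]
opening: 0.195
finger_force: 30.0
```

carry_out --deltas '[0.009,0.015,0,0,0,0.017,0.03,0,0,0,0.017,0.03,0,0,0]'

```text
t: 14.33
tool_pos: [0.4437, 0.2139, 0.1217]
tcp_rot: [0.001, 0.732, 0.681, -0.001]
wrist_force: [4.6, -7.1, -0.1]
opening: 0.191
finger_force: 30.0
```

carry_out --deltas '[0.007,0.016,0,0,0,0.012,0.033,0,0,0,0.012,0.033,0,0,0]'

```text
t: 14.58
tool_pos: [0.4519, 0.2163, 0.1217]
tcp_rot: [0.001, 0.732, 0.681, -0.001]
wrist_force: [3.0, -6.8, -0.4]
opening: 0.191
finger_force: 30.0
```

carry_out --deltas '[0.004,0.017,0,0,0,0.006,0.034,0,0,0,0.006,0.034,0,0,0]'

```text
t: 14.83
tool_pos: [0.4602, 0.2173, 0.1217]
tcp_rot: [0.0, 0.732, 0.681, -0.001]
wrist_force: [2.0, -6.1, 1.8]
opening: 0.193
finger_force: 30.0
```

carry_out --deltas '[0.001,0.017,0,0,0,0,0.035,0,0,0,0,0.035,0,0,0]'

```text
t: 15.08
tool_pos: [0.4689, 0.2169, 0.1217]
tcp_rot: [-0.0, 0.732, 0.681, -0.001]
wrist_force: [0.0, -4.7, 2.6]
opening: 0.192
finger_force: 30.0
```

carry_out --deltas '[-0.002,0.017,0,0,0,-0.006,0.034,0,0,0,-0.006,0.034,0,0,0]'

```text
t: 15.33
tool_pos: [0.4781, 0.2147, 0.1217]
tcp_rot: [-0.0, 0.732, 0.681, 0.0]
wrist_force: [-0.2, -2.0, 3.6]
opening: 0.192
finger_force: 30.0
```

carry_out --deltas '[-0.005,0.017,0,0,0,-0.012,0.033,0,0,0,-0.012,0.033,0,0,0]'

```text
t: 15.58
tool_pos: [0.4865, 0.2109, 0.1217]
tcp_rot: [0.0, 0.732, 0.681, 0.001]
wrist_force: [1.4, -0.3, 0.6]
opening: 0.193
finger_force: 30.0
```

carry_out --deltas '[-0.008,0.015,0,0,0,-0.017,0.03,0,0,0,-0.017,0.03,0,0,0]'

```text
t: 15.83
tool_pos: [0.4938, 0.2059, 0.1217]
tcp_rot: [0.0, 0.732, 0.681, 0.001]
wrist_force: [3.6, 0.6, 1.4]
opening: 0.191
finger_force: 30.0
```

carry_out --deltas '[-0.011,0.014,0,0,0,-0.022,0.027,0,0,0,-0.022,0.027,0,0,0]'

```text
t: 16.08
tool_pos: [0.5001, 0.1998, 0.1218]
tcp_rot: [0.0, 0.732, 0.681, 0.0]
wrist_force: [3.7, 0.6, -0.6]
opening: 0.191
finger_force: 30.0
```

carry_out --deltas '[-0.013,0.012,0,0,0,-0.027,0.022,0,0,0,-0.027,0.022,0,0,0]'

```text
t: 16.33
tool_pos: [0.5052, 0.1926, 0.1218]
tcp_rot: [0.001, 0.732, 0.681, 0.001]
wrist_force: [5.9, 1.4, -1.8]
opening: 0.194
finger_force: 30.0
```

carry_out --deltas '[-0.015,0.009,0,0,0,-0.03,0.017,0,0,0,-0.03,0.017,0,0,0]'

```text
t: 16.58
tool_pos: [0.5089, 0.1847, 0.1218]
tcp_rot: [0.001, 0.732, 0.681, 0.001]
wrist_force: [5.4, 0.9, -1.0]
opening: 0.194
finger_force: 30.0
```

carry_out --deltas '[-0.016,0.007,0,0,0,-0.033,0.012,0,0,0,-0.033,0.012,0,0,0]'

```text
t: 16.83
tool_pos: [0.5113, 0.176, 0.1218]
tcp_rot: [0.001, 0.732, 0.681, 0.001]
wrist_force: [5.3, 0.0, -2.0]
opening: 0.193
finger_force: 30.0
```

carry_out --deltas '[-0.017,0.004,0,0,0,-0.034,0.006,0,0,0,-0.034,0.006,0,0,0]'

```text
t: 17.08
tool_pos: [0.5121, 0.1673, 0.1218]
tcp_rot: [0.001, 0.732, 0.681, 0.001]
wrist_force: [6.0, -1.5, -1.3]
opening: 0.194
finger_force: 30.0
```

carry_out --deltas '[-0.017,0.001,0,0,0,-0.035,0,0,0,0,-0.035,0,0,0,0]'

```text
t: 17.33
tool_pos: [0.5114, 0.1584, 0.1218]
tcp_rot: [0.001, 0.732, 0.681, 0.0]
wrist_force: [5.8, -2.6, -1.8]
opening: 0.194
finger_force: 30.0
```

carry_out --deltas '[-0.017,-0.002,0,0,0,-0.034,-0.006,0,0,0,-0.034,-0.006,0,0,0]'

```text
t: 17.58
tool_pos: [0.5106, 0.1544, 0.122]
tcp_rot: [-0.0, 0.733, 0.681, 0.006]
wrist_force: [17.0, 26.1, -10.1]
opening: 0.195
finger_force: 30.0
```

carry_out --deltas '[-0.004,-0.001,0,0,0,-0.004,-0.001,0,0,0]'

```text
t: 17.75
tool_pos: [0.5106, 0.1542, 0.122]
tcp_rot: [-0.0, 0.732, 0.681, 0.006]
wrist_force: [18.8, 31.2, -10.8]
opening: 0.194
finger_force: 30.0
```

Run:
```python
from c import *
s=get_state();p=s["tool_pos"][:2]-C;print(s["t"],s["tool_pos"],s["wrist_force"],np.hypot(*p),np.degrees(np.arctan2(p[1],p[0])))
C=np.array([.462,.1675]);import c;c.C=C
# commanded now approx: angle -18.9-1.2
b=C+.05*np.array([np.cos(np.radians(-20.)),np.sin(np.radians(-20.))])
f=lambda a:[float(x) for x in rows(b,a)]
print(f([-16,-6,9,24,39,54,69,84,99,114,129,144]))
b=C+.05*np.array([np.cos(np.radians(144)),np.sin(np.radians(144))])
print(f(144+15*np.arange(1,13)))
b=C+.05*np.array([np.cos(np.radians(324)),np.sin(np.radians(324))])
print(f(324+15*np.arange(1,13)))
b=C+.05*np.array([np.cos(np.radians(144)),np.sin(np.radians(144))])
print(f(144+np.r_[15*np.arange(1,12),170,170][:12]))
```

```text
17.75 [0.51058605 0.1542141  0.12202754] [ 18.81366293  31.17966139 -10.75880322] 0.05068558028015014 -15.313288681975541
[0.014, 0.003, 0.0, 0.0, 0.0, 0.048, 0.008, 0.0, 0.0, 0.0, 0.1, 0.003, 0.0, 0.0, 0.0, 0.149, -0.016, 0.0, 0.0, 0.0, 0.192, -0.046, 0.0, 0.0, 0.0, 0.225, -0.086, 0.0, 0.0, 0.0, 0.246, -0.134, 0.0, 0.0, 0.0, 0.255, -0.185, 0.0, 0.0, 0.0, 0.25, -0.237, 0.0, 0.0, 0.0, 0.232, -0.286, 0.0, 0.0, 0.0, 0.201, -0.329, 0.0, 0.0, 0.0, 0.161, -0.362, 0.0, 0.0, 0.0]
[-0.048, -0.022, 0.0, 0.0, 0.0, -0.099, -0.03, 0.0, 0.0, 0.0, -0.151, -0.025, 0.0, 0.0, 0.0, -0.2, -0.007, 0.0, 0.0, 0.0, -0.242, 0.023, 0.0, 0.0, 0.0, -0.276, 0.064, 0.0, 0.0, 0.0, -0.297, 0.111, 0.0, 0.0, 0.0, -0.306, 0.163, 0.0, 0.0, 0.0, -0.301, 0.215, 0.0, 0.0, 0.0, -0.283, 0.264, 0.0, 0.0, 0.0, -0.252, 0.306, 0.0, 0.0, 0.0, -0.212, 0.339, 0.0, 0.0, 0.0]
[0.048, 0.022, 0.0, 0.0, 0.0, 0.099, 0.03, 0.0, 0.0, 0.0, 0.151, 0.025, 0.0, 0.0, 0.0, 0.2, 0.007, 0.0, 0.0, 0.0, 0.242, -0.023, 0.0, 0.0, 0.0, 0.276, -0.064, 0.0, 0.0, 0.0, 0.297, -0.111, 0.0, 0.0, 0.0, 0.306, -0.163, 0.0, 0.0, 0.0, 0.301, -0.215, 0.0, 0.0, 0.0, 0.283, -0.264, 0.0, 0.0, 0.0, 0.252, -0.306, 0.0, 0.0, 0.0, 0.212, -0.339, 0.0, 0.0, 0.0]
[-0.048, -0.022, 0.0, 0.0, 0.0, -0.099, -0.03, 0.0, 0.0, 0.0, -0.151, -0.025, 0.0, 0.0, 0.0, -0.2, -0.007, 0.0, 0.0, 0.0, -0.242, 0.023, 0.0, 0.0, 0.0, -0.276, 0.064, 0.0, 0.0, 0.0, -0.297, 0.111, 0.0, 0.0, 0.0, -0.306, 0.163, 0.0, 0.0, 0.0, -0.301, 0.215, 0.0, 0.0, 0.0, -0.283, 0.264, 0.0, 0.0, 0.0, -0.252, 0.306, 0.0, 0.0, 0.0, -0.24, 0.318, 0.0, 0.0, 0.0]
```

carry_out --deltas '[0.014,0.003,0,0,0,0.048,0.008,0,0,0,0.1,0.003,0,0,0,0.149,-0.016,0,0,0,0.192,-0.046,0,0,0,0.225,-0.086,0,0,0,0.246,-0.134,0,0,0,0.255,-0.185,0,0,0,0.25,-0.237,0,0,0,0.232,-0.286,0,0,0,0.201,-0.329,0,0,0,0.161,-0.362,0,0,0]'

```text
t: 18.75
tool_pos: [0.422, 0.1956, 0.1219]
tcp_rot: [0.003, 0.732, 0.682, 0.001]
wrist_force: [19.4, -12.0, -9.8]
opening: 0.189
finger_force: 30.0
```

carry_out --deltas '[-0.052,-0.016,0,0,0,-0.103,-0.024,0,0,0,-0.155,-0.019,0,0,0,-0.204,-0.001,0,0,0,-0.246,0.029,0,0,0,-0.28,0.07,0,0,0,-0.301,0.117,0,0,0,-0.31,0.169,0,0,0,-0.305,0.221,0,0,0,-0.287,0.27,0,0,0,-0.256,0.312,0,0,0,-0.216,0.345,0,0,0]'

```text
t: 19.75
tool_pos: [0.5035, 0.1365, 0.1217]
tcp_rot: [0.0, 0.732, 0.681, -0.001]
wrist_force: [-3.3, -0.8, 3.2]
opening: 0.194
finger_force: 30.0
```

carry_out --deltas '[0.048,0.022,0,0,0,0.099,0.03,0,0,0,0.151,0.025,0,0,0,0.2,0.007,0,0,0,0.242,-0.023,0,0,0,0.276,-0.064,0,0,0,0.297,-0.111,0,0,0,0.306,-0.163,0,0,0,0.301,-0.215,0,0,0,0.283,-0.264,0,0,0,0.252,-0.306,0,0,0,0.212,-0.339,0,0,0]'

```text
t: 20.75
tool_pos: [0.4224, 0.1956, 0.1218]
tcp_rot: [0.002, 0.732, 0.682, 0.001]
wrist_force: [12.0, -6.4, -4.1]
opening: 0.189
finger_force: 30.0
```

carry_out --deltas '[-0.049,-0.02,0,0,0,-0.1,-0.028,0,0,0,-0.152,-0.023,0,0,0,-0.201,-0.005,0,0,0,-0.243,0.025,0,0,0,-0.277,0.066,0,0,0,-0.298,0.113,0,0,0,-0.307,0.165,0,0,0,-0.302,0.217,0,0,0,-0.284,0.266,0,0,0,-0.253,0.308,0,0,0,-0.213,0.341,0,0,0]'

```text
t: 21.75
tool_pos: [0.5037, 0.1367, 0.1217]
tcp_rot: [0.0, 0.732, 0.681, -0.0]
wrist_force: [-4.4, 0.5, 4.0]
opening: 0.19
finger_force: 30.0
```

Run:
```python
from c import *
from scipy.optimize import least_squares
s=get_state();print(s["t"],s["tool_pos"],s["wrist_force"])
P=np.array([[.4331,.1266],[.4865,.2109],[.4781,.2147],[.4602,.2173],[.4938,.2059],[.5035,.1365],[.5052,.1926],[.5114,.1584],[.4437,.2139],[.4295,.2053]])
F=np.array([[.3,-.2],[1.4,-.3],[-.2,-2],[2,-6.1],[3.6,.6],[-3.3,-.8],[5.9,1.4],[5.8,-2.6],[4.6,-7.1],[9,-6.8]])
for k in(0,.05e-3,.12e-3):
    c=least_squares(lambda v:np.hypot(*(P+k*F-v).T)-.05,[.462,.167]);print(k,c.x,np.sqrt(np.mean(c.fun**2)))
    for q in([.5106,.1543],s["tool_pos"][:2]): print(np.degrees(np.arctan2(q[1]-c.x[1],q[0]-c.x[0])),np.hypot(*(q-c.x)))
```

```text
21.75 [0.50369963 0.13671797 0.12172916] [-4.42178689  0.4891979   3.98435456]
0 [0.462438   0.16712816] 0.0004503008205654427
-14.914714085801098 0.049841145628555794
-36.39054674928539 0.05125721187029397
5e-05 [0.46272997 0.16694635] 0.0002843004680348775
-14.798365587215388 0.04951231730527078
-36.420775503735214 0.050914315894993574
0.00012 [0.46313977 0.16669386] 0.0001255193541103687
-14.635491479873334 0.04905182623526366
-36.466366593093596 0.050434678589126446
```

carry_out --deltas '[0.018,0.011,0,0,0,0.036,0.018,0,0,0,0.057,0.023,0,0,0,0.076,0.025,0,0,0,0.076,0.025,0,0,0,0.076,0.025,0,0,0,0.076,0.025,0,0,0]'

```text
t: 22.33
tool_pos: [0.5111, 0.1553, 0.1218]
tcp_rot: [0.0, 0.732, 0.681, 0.001]
wrist_force: [3.5, 1.6, 1.0]
opening: 0.19
finger_force: 30.0
```

Run:
```python
from c import *
s=get_state();p=s["tool_pos"][:2]-[.4627,.1669];print(s["t"],s["tool_pos"],s["wrist_force"],s["finger_force"],np.hypot(*p),np.degrees(np.arctan2(p[1],p[0])))
im,d,W=wcloud();cv2.imwrite("pics/w7.png",im)
r=viewer.masks_of("scene","pot")
for c in("scene","top"):
  viewer.camera(c)
  for r in viewer.place_of(c,"handle_grip")[:1]: print(c,r["score"],atz(c,r["point"],.12))
```

```text
22.3333 [0.51110804 0.15528782 0.12179589] [3.46001579 1.64356691 0.99901917] 30.00008810957297 0.04978133732615461 -13.489301097510932
scene 0.46 [0.50592141 0.15700842 0.12      ]
```

View pics/w7.png

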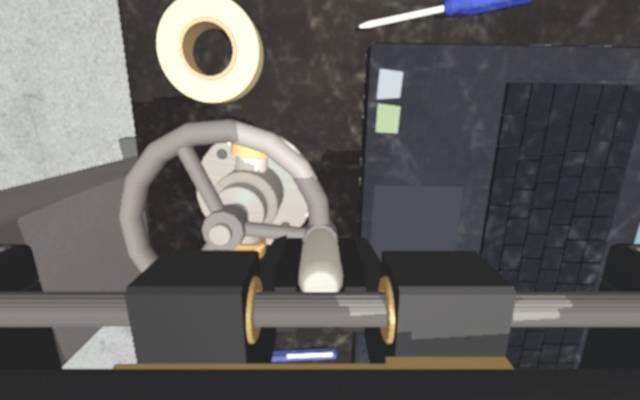

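```bash
python3 -c "
from rig import ticket;print(ticket.finish_job())"
```

```text
the job is handed in; nothing more can be done
None
```

The job is handed in, but I don't know the verdict because the hand-in reported none: the pot was tipped to about 45° for about a second and brought back level, then the valve was screwed shut against its stop and opened two turns (to within about 2° by my estimate), with the grip still held and the wheel at rest at 22 s.

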